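Pull on the genkan shelf lamp

ROBOT

A 6-joint arm with a two-finger parallel gripper is mounted at the origin on the work surface. World frame = base frame: x ahead of the robot, y to its left, z up, the work surface at z = 0. Lengths are in m, angles in rad, forces in N, time in s.
With the tool pointing down it reaches from about 0.425 to 0.925 m from the base axis. Payload 12.5 kg.
Tool frame: the origin (TCP) lies midway between the tips of the shut fingers; the grasp point (between the pads) lies 19 mm behind it; z points along the fingers, y is the line along which they close (so a half turn about z gives the same grasp; the last joint's range is limited). The gripper opens to 85 mm and grips with 20 to 120 N. Pads are 22 mm wide; open, the fingers measure 114 mm over their backs; the gripper's body (76 mm by 85 mm) begins 54 mm behind the grasp point. The pads swing forward as they close: fully open they stand 13 mm farther back than shut.
Start: joints at [-1.398, 0.491, 1.559, -0, 1.092, -0.106], TCP at [0.172, -0.601, 0.231] pointing down, gripper open.
Joint ranges: [-3.1, 3.1], [-0.84, 2.19], [0.05, 2.79], [-1.13, 4.28], [0.06, 2.93], [-2.69, 2.69]. Speed limits (rad/s): [2.22, 2.22, 2.79, 3.14, 3.14, 3.14].

INTERFACE

Orientations are given as a rotation vector (axis times angle).
In Python, from bench import sense, read_camera, camera_info, hand_in, outline_of, mark_of gives the robot as it stands.
- The arm moves only by the tool apply_moves, never from a script. Its arguments are lists of equal length, an entry for each row: "linear": the shift along the tool's x, y, z normalised to -1 to 1, where 1 is 0.03 m, a list of three; "yaw": the turn about the tool's z normalised to -1 to 1, where 1 is 5 degrees. A call has 1 to 12 rows; each row shifts and turns the commanded pose from where the row before left it, along the tool's axes as they then stand; what a row does not reach is not made up. A row lasts 1/10 s, in which the tool goes at most 50 mm and 8.59 degrees, less where a joint would pass 70% of its speed; a pose out of reach is approached as far as the arm can. A call with a number of a shift or a turn outside -1 to 1 is refused whole. A call with a gripper value outside its range is refused whole. "claw" is the finger opening in mm, from 0 to 85.4, set as the call begins (left out, the last holds). The fingers move at their own pace and stop on an object; the grip force is fixed at half the most. Time passes only in rows, so rows that do not move let the fingers close. It gives the time, the measured TCP pose, the force, the opening and the grip force at its end, in the units of the state.
- sense(): the state, without advancing time (a new reading comes with each control period).
- read_camera(name): name is "scene" or "top" or "wrist"; returns the picture (400x640x3 uint8, red, green, blue); there is no depth.
- camera_info(name): a dict with "fx", "fy", "cx", "cy" (pixels), "rvec" (rotation vector, rad) and "tvec" (3), from world to camera coordinates, as OpenCV has them; the wrist camera has in their place "T_tool_cam" (4x4, takes a point from camera to tool coordinates, whose origin is the TCP and whose axes are the flange's). Camera axes: x right, y down, z forward; pixel columns grow to the right and rows downward; lengths in m; the calibration is good to about 2 mm. A picture is of the moment at which its call begins: read the wrist's pose just before it. camera_info takes no time and is no camera call.
- hand_in(): hands the job in; it is judged then, once.
Trained networks look in the newest picture that a camera, given by its name, has taken for a name from the list of things; names that differ only in an ending like _2 or _b are one class to them, and where a whole thing is asked for, a point or a joint stands for the part that bears it (a point fixed in the world has none). Each returns a list of dicts, best first, with "conf" (0 to 1); they miss things now and then, are a little off and sometimes report something else, mostly with a low value. They report only what shows in the picture. A call takes as long as a camera call. They do not tell look-alikes from the thing itself.
- outline_of(label, camera): "pixels" (400x640 bool, what is visible of it) and "centre" ([column, row] in pixels, amid what is visible of it).
- mark_of(label, camera): "centre" ([column, row] in pixels: a listed point, or the origin of a listed thing).
The state is a dict: "time_s": time; "joint_positions": joint angles; "dq": joint speeds; "joint_torque": joint torques, N m; "eef_pos": TCP position; "eef_rot": TCP orientation; "wrist_force": force on the tool from outside, world axes, zero at the start; "moment": the same for the moment, N m; "finger_gap": opening from 0.0 (shut) to 1.0 (fully open); "grasp_force": force on a finger pad.
Only numpy, scipy, OpenCV 4.12 (cv2) and the standard library are available. Lean on these libraries where they do the work, as an engineer would, in place of code of your own. Each camera call takes 0.05 s, during which the arm holds its last target. There are 200 camera calls.

TASK

Switch on the little shelf lamp, the grey box with the round white dome: pull its black spring knob straight up to about the top of its travel, keep it there for about a second, then let go so that it springs back down to rest. Do not pull the identical knob of the slatted shoe dryer, the other grey box.

Things in the scene. Friction and masses are not known exactly. Their poses are not given: they have to be found in the camera images.
- lamp_knob (a joint): Vertical travel of the lamp's pull-knob: 0 m resting down, grows as it is pulled straight up, 0.020 m at the top stop. Its spring pulls down with 2.5 N at rest, 5.5 N at the stop; released, it returns to 0. The lamp's grey plastic box, fixed to the shelf, is 220 x 110 mm, its top face 40 mm above the shelf; the knob is on its long centre line, 40 mm from one end.
- lamp_knob_grip (a point): Centre of the lamp's pull-knob, moving with it: an upright black ribbed cylinder, 30 mm wide, 30 mm tall, metal inlay on its flat top. At rest this point is 65 mm above the shelf and the knob's underside 10 mm above the box, on a 20 mm wide collar. z is up, y runs along the box away from the knob end; 120 mm that way is the white dome, 90 mm wide, top 87 mm above the shelf.
- dryer_knob (a joint): Vertical travel of the shoe dryer's pull-knob: 0 m resting down, grows as it is pulled straight up, 0.020 m at the top stop. Its spring pulls down with 2.5 N at rest, 5.5 N at the stop; released, it returns to 0. The shoe dryer's grey plastic box, fixed to the shelf, is 220 x 110 mm, its top face 40 mm above the shelf; the knob is on its long centre line, 40 mm from one end.
- dryer_knob_grip (a point): Centre of the dryer's pull-knob, moving with it: an upright black ribbed cylinder, 30 mm wide, 30 mm tall, metal inlay on its flat top. At rest this point is 65 mm above the shelf and the knob's underside 10 mm above the box, on a 20 mm wide collar. z is up, y runs along the box away from the knob end; there six grey slats stand on a black vent, 63 mm above the shelf.
Things that resemble listed ones, but are neither listed nor needed, are in the scene too. What is shaped like the part that bears lamp_knob but blue is not meant. What is shaped like the part that bears dryer_knob but purple is not meant.

How it is judged:
By the outcome, as a careful person would: the job done as asked, in the order asked, and still so for the second after the job is handed in, with the robot touching nothing.
It also fails if it takes over 32 s, if anything falls off the work surface, if the arm or the gripper's body presses on something with over 40 N, if the wrist force passes 120 N, or if a joint passes its speed limit or range.

## Working session

There is one attempt and no reset: what is moved stays moved. The work goes in short steps, Python scripts to look and compute and a tool call to move; the robot and the scene stay as the last step left them, time stands still between calls to the robot, and variables do not carry over. Pictures are saved under pics/ and viewed, at most 10 in all, crops included, and the job is handed in when it is done.

Besides the shell and the picture viewer there is one more tool, called as name(argument=value, ...) on one line, values as JSON. apply_moves: Moves the arm, as the interface text tells. Its arguments: {"type":"object","properties":{"linear":{"type":"array"},"yaw":{"type":"array"},"claw":{"type":"number"}},"required":["linear","yaw"]}

```bash
mkdir -p pics
cat > h.py <<'E'
import numpy as np, cv2
from bench import *
def ray(cam,px,z):
    i=camera_info(cam); R,_=cv2.Rodrigues(np.array(i["rvec"],float)); t=np.array(i["tvec"],float).ravel()
    d=R.T@np.array([(px[0]-i["cx"])/i["fx"],(px[1]-i["cy"])/i["fy"],1]); o=-R.T@t
    return o+d*(z-o[2])/d[2]
def save(cam,fn):
    im=read_camera(cam); cv2.imwrite("pics/"+fn,im[:,:,::-1]); return im
E
python3 - <<'E'
from h import *
a=save("scene","s1.png"); b=save("top","t1.png")
for c in ("top","scene"):
  for l in ("lamp_knob_grip","dryer_knob_grip"):
    for m in mark_of(l,c): print(c,l,round(m["conf"],2),np.round(m["centre"],1),np.round(ray(c,m["centre"],.065),3))
  for l in ("lamp_knob","dryer_knob"):
    for m in outline_of(l,c): print(c,l,round(m["conf"],2),np.round(m["centre"],1),m["pixels"].sum(),np.round(ray(c,m["centre"],.04),3))
s=sense();print(s["eef_pos"],s["eef_rot"],s["time_s"])
E
```

```text
top lamp_knob_grip 0.61 [474.9 250.9] [ 0.286 -0.386  0.065]
top lamp_knob_grip 0.52 [439.3 141.6] [ 0.52  -0.315  0.065]
top dryer_knob_grip 0.72 [215.7 138.6] [0.532 0.171 0.065]
top dryer_knob_grip 0.5 [225.6 254.8] [0.279 0.149 0.065]
top lamp_knob 0.6 [440.5 140.2] 167 [ 0.527 -0.324  0.04 ]
top dryer_knob 0.78 [216.4 139.5] 180 [0.534 0.176 0.04 ]
top dryer_knob 0.47 [224.  254.9] 154 [0.275 0.159 0.04 ]
scene lamp_knob_grip 0.73 [183.3 180.8] [ 0.284 -0.371  0.065]
scene lamp_knob_grip 0.69 [215.5 257.7] [ 0.516 -0.312  0.065]
scene dryer_knob_grip 0.65 [387.3 144.8] [0.285 0.15  0.065]
scene dryer_knob_grip 0.51 [430.9 216.1] [0.526 0.165 0.065]
scene lamp_knob 0.57 [213.6 261.5] 234 [ 0.509 -0.321  0.04 ]
scene lamp_knob 0.55 [179.7 180.7] 200 [ 0.258 -0.386  0.04 ]
scene dryer_knob 0.62 [386.1 141.9] 157 [0.25  0.163 0.04 ]
scene dryer_knob 0.57 [433.  217.1] 217 [0.514 0.182 0.04 ]
[ 0.17204405 -0.60086092  0.23130044] [ 3.11108209e+00  4.36561680e-01 -1.19612600e-05] 0.5
```

View pics/t1.png

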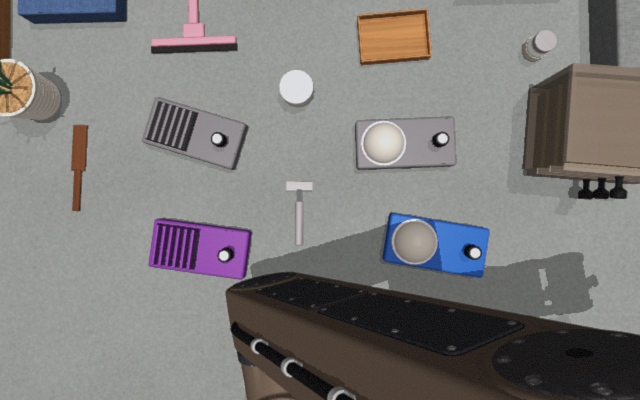

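View pics/s1.png

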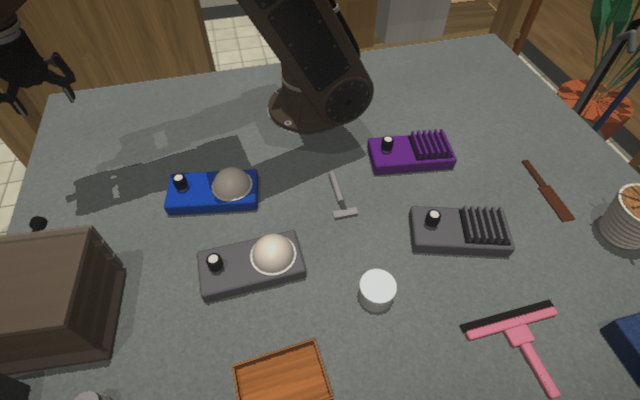

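The candidates in the top view are:
- grey box with white dome, knob at (440,141)
- blue box with dome, knob at (475,251)
- grey slatted box, knob at (217,139)
- purple slatted box, knob at (225,255)

Only the grey one with the dome fits the lamp, with its knob near (0.518, -0.313). I'll confirm it in an enlarged crop.

```bash
python3 -c "
import cv2
a=cv2.imread('pics/t1.png')[100:290,340:560];cv2.imwrite('pics/c1.png',cv2.resize(a,None,fx=3,fy=3))"
```

```text
(no output)
```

View pics/c1.png

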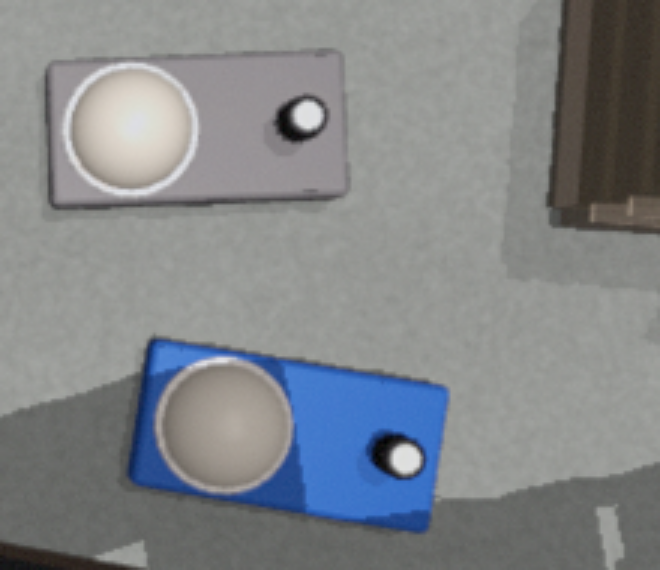

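The crop shows the grey box with the white dome. Its knob is at crop (303,118), which is (441,139) in the full image. The blue look-alike sits below it. Now I'll move over.

apply_moves(linear=[[0.74,-0.66,0],[0.74,-0.66,0],[0.74,-0.66,0],[0.74,-0.66,0],[0.74,-0.66,0],[0.74,-0.66,0],[0.74,-0.66,0],[0.74,-0.66,0],[0,0,0],[0,0,0]], yaw=[0,0,0,0,0,0,0,0,0,0])

```text
time_s: 1.5
eef_pos: [0.2995, -0.3997, 0.2316]
eef_rot: [3.11, 0.438, 0.0]
wrist_force: [-0.6, -0.4, -0.8]
finger_gap: 1.004
grasp_force: 0.0
```

apply_moves(linear=[[0.78,-0.08,0],[0.78,-0.08,0],[0.78,-0.08,0],[0.78,-0.08,0],[0.78,-0.08,0],[0.78,-0.08,0],[0.78,-0.08,0],[0.78,-0.08,0],[0.6,-0.08,0],[0,0,0],[0,0,0],[0,0,0]], yaw=[0,0,0,0,0,0,0,0,0,0,0,0])

```text
time_s: 2.7
eef_pos: [0.4898, -0.323, 0.2313]
eef_rot: [-3.111, -0.435, 0.001]
wrist_force: [0.2, -0.2, 0.4]
finger_gap: 0.998
grasp_force: 0.0
```

```bash
cat > w.py <<'E'
from h import *
import sys
s=sense(); im=save("wrist",sys.argv[1]); i=camera_info("wrist"); T=np.array(i["T_tool_cam"])
R,_=cv2.Rodrigues(np.array(s["eef_rot"])); p=np.array(s["eef_pos"])
print(s["time_s"],p,np.round(R,3).tolist(),s["wrist_force"])
for f in (mark_of("lamp_knob_grip","wrist"),):
  for m in f:
    u=m["centre"]; d=R@T[:3,:3]@np.array([(u[0]-i["cx"])/i["fx"],(u[1]-i["cy"])/i["fy"],1]); o=p+R@T[:3,3]
    w=o+d*(.065-o[2])/d[2]; print(round(m["conf"],2),np.round(u,1),w.round(4),"tool shift m",(R.T@(w-p)).round(4))
E
python3 w.py w1.png
```

```text
2.7 [ 0.48978588 -0.3230048   0.23125067] [[0.962, 0.275, -0.0], [0.275, -0.962, -0.0], [-0.0, -0.0, -1.0]] [ 0.16627047 -0.16550051  0.40293293]
0.9 [318.  144.6] [ 0.5241 -0.3151  0.065 ] tool shift m [0.0352 0.0018 0.1662]
0.71 [315.  342.5] [ 0.2842 -0.3801  0.065 ] tool shift m [-0.2133 -0.0015  0.1663]
```

View pics/w1.png

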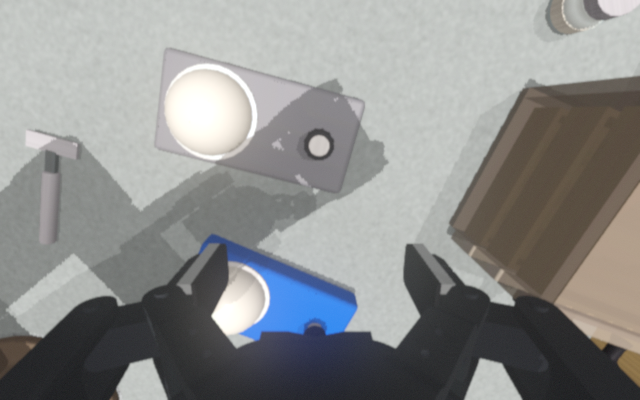

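The wrist view shows the lamp's knob at (318,145), about 33 mm ahead along the tool's x axis. I'll go lower and look once more.

apply_moves(linear=[[0.55,0.03,0.4],[0.55,0.04,0.6],[0,0,0.6],[0,0,0.6],[0,0,0.6],[0,0,0.4],[0,0,0],[0,0,0]], yaw=[0,0,0,0,0,0,0,0], claw=70)

```text
time_s: 3.6
eef_pos: [0.5231, -0.3155, 0.1354]
eef_rot: [3.111, 0.436, 0.0]
wrist_force: [-0.6, 0.2, 0.7]
finger_gap: 0.815
grasp_force: 0.0
```

```bash
python3 w.py w2.png
```

```text
3.6 [ 0.52311262 -0.31553837  0.13543547] [[0.961, 0.275, 0.0], [0.275, -0.961, -0.0], [0.0, 0.0, -1.0]] [-0.62195773  0.21658368  0.72479008]
0.85 [314.  203.7] [ 0.5242 -0.3133  0.065 ] tool shift m [ 0.0017 -0.0018  0.0704]
```

View pics/w2.png

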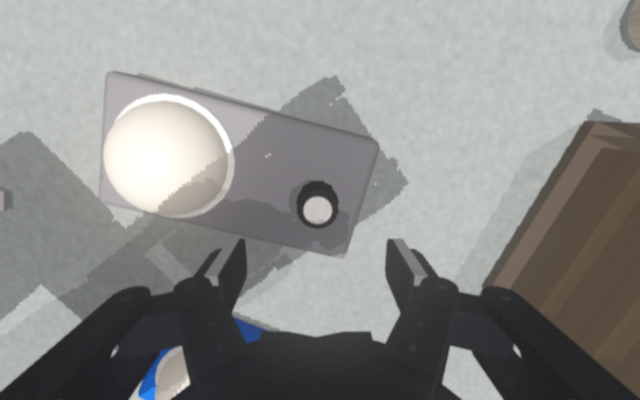

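The knob is at (317,205) in the image, centred to about 2 mm. I'll descend and grip it.

apply_moves(linear=[[0.03,-0.03,0.5],[0.03,0,0.5],[0,0,0.5],[0,0,0.5],[0,0,0.4],[0,0,0.3],[0,0,0.17],[0,0,0],[0,0,0]], yaw=[0,0,0,0,0,0,0,0,0])

```text
time_s: 4.6
eef_pos: [0.5245, -0.3142, 0.0495]
eef_rot: [3.111, 0.436, 0.001]
wrist_force: [-0.0, 0.1, 0.5]
finger_gap: 0.822
grasp_force: 0.0
```

apply_moves(linear=[[0,0,0],[0,0,0],[0,0,0],[0,0,0],[0,0,0],[0,0,0],[0,0,0],[0,0,0],[0,0,0],[0,0,0]], yaw=[0,0,0,0,0,0,0,0,0,0], claw=15)

```text
time_s: 5.6
eef_pos: [0.5251, -0.3159, 0.0503]
eef_rot: [3.107, 0.435, 0.004]
wrist_force: [-0.2, -8.1, 3.9]
finger_gap: 0.331
grasp_force: 59.1
```

It's gripped, with the opening at about 28 mm. I'll pull up slowly, first relieving the side load.

apply_moves(linear=[[0,0.05,0],[0,0,-0.1],[0,0,-0.1],[0,0,-0.1],[0,0,-0.1],[0,0,-0.1],[0,0,0],[0,0,0]], yaw=[0,0,0,0,0,0,0,0])

```text
time_s: 6.4
eef_pos: [0.5251, -0.316, 0.0643]
eef_rot: [3.11, 0.436, 0.001]
wrist_force: [2.9, -3.8, -4.5]
finger_gap: 0.33
grasp_force: 59.4
```

Run:
```python
from h import *
s=sense();print(s["eef_pos"],s["wrist_force"],s["moment"])
im=read_camera("scene");cv2.imwrite("pics/s2.png",cv2.resize(im[180:320,130:330,::-1],None,fx=4,fy=4))
```

```text
[ 0.52505499 -0.31599795  0.06432435] [ 2.92705763 -3.79153107 -4.54449846] [-0.69579987 -0.52811044 -0.26360814]
```

View pics/s2.png

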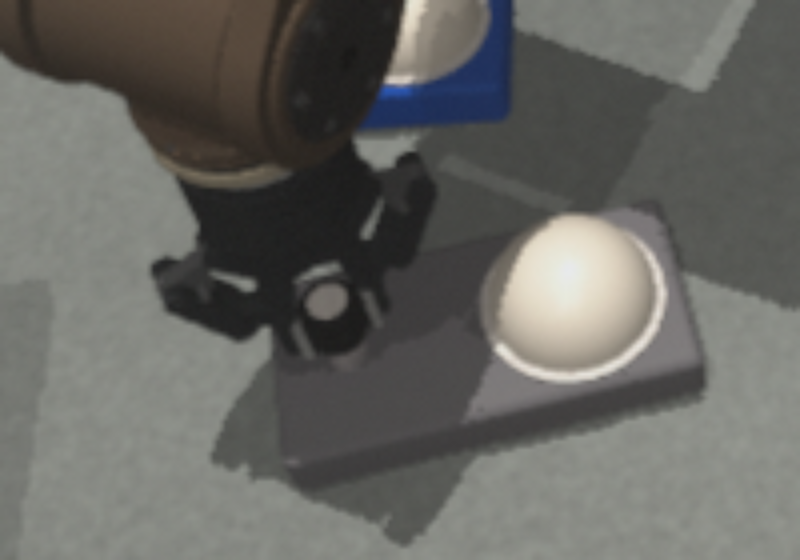

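The knob in the crop at (330,315) is held between the pads and has risen off the box. The -4.5 N reading matches the spring at about 14 mm. I'll pull to near the top.

apply_moves(linear=[[0,0.02,-0.08],[0,0,-0.09],[0,0,0]], yaw=[0,0,0])

```text
time_s: 6.75
eef_pos: [0.525, -0.316, 0.0695]
eef_rot: [3.111, 0.437, 0.001]
wrist_force: [5.2, -2.0, -5.8]
finger_gap: 0.334
grasp_force: 59.5
```

It's at about 19 mm of travel, so I'll hold for about a second and then release.

apply_moves(linear=[[0,0,0],[0,0,0],[0,0,0],[0,0,0],[0,0,0],[0,0,0],[0,0,0],[0,0,0],[0,0,0],[0,0,0]], yaw=[0,0,0,0,0,0,0,0,0,0])

```text
time_s: 7.75
eef_pos: [0.525, -0.316, 0.0692]
eef_rot: [3.111, 0.436, 0.0]
wrist_force: [4.5, -0.5, -6.1]
finger_gap: 0.331
grasp_force: 59.5
```

apply_moves(linear=[[0,0,0],[0,0,0],[0,0,0],[0,0,0],[0,0,0],[0,0,0]], yaw=[0,0,0,0,0,0], claw=70)

```text
time_s: 8.35
eef_pos: [0.5248, -0.3161, 0.0693]
eef_rot: [3.111, 0.437, -0.0]
wrist_force: [0.1, -0.3, 0.7]
finger_gap: 0.816
grasp_force: 0.0
```

apply_moves(linear=[[0,0,-0.3],[0,0,-0.5],[0,0,-0.6],[0,0,-0.6],[0,0,-0.6],[0,0,-0.4],[0,0,0],[0,0,0],[0,0,0]], yaw=[0,0,0,0,0,0,0,0,0])

```text
time_s: 9.25
eef_pos: [0.5246, -0.3159, 0.1586]
eef_rot: [-3.11, -0.436, 0.001]
wrist_force: [0.8, 0.0, -0.4]
finger_gap: 0.82
grasp_force: 0.0
```

```bash
python3 w.py w3.png
```

```text
9.25 [ 0.52456265 -0.31590238  0.15856593] [[0.961, 0.275, -0.001], [0.275, -0.961, 0.001], [-0.001, -0.001, -1.0]] [ 0.82454796  0.04620982 -0.40502563]
0.73 [316.2 195.8] [ 0.5256 -0.3154  0.065 ] tool shift m [ 0.0012 -0.0001  0.0936]
```

View pics/w3.png

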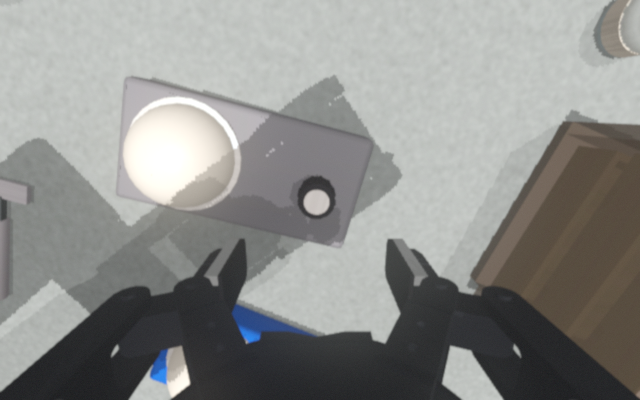

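The knob at (316,197) is back at rest, and the gripper is clear of it. Handing in.

```bash
python3 -c "
from bench import *
print(hand_in())"
```

```text
the job is handed in; nothing more can be done
None
```

I pulled the grey lamp's knob up about 19 mm of its 20 mm travel, held it about 1 s and let it spring back to rest. I handed the job in at about 9 s with the gripper clear; `hand_in()` returned no verdict, and the shoe dryer's knob was never touched.

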